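# Take the top torch case off the pile and stand it gas tank down

### The job

Lift the top case off the pile of kitchen-torch cases and stand it upright on its end in the teal tray, next to the case that already stands there, with the gas-tank end down, then let go. The tank is the heavy end of the case and the outside does not show which end that is: feel for it before you turn the case up, because the gas tank must never be held uppermost. Set the case down gently, and leave the other cases, the oil bottle, the pepper mill and the bowl where they are.

Things in the scene. Friction and masses are not known exactly. Their poses are not given: they have to be found in the camera images.
- case_top_c (a point): Centre of the pile's top case: closed, moulded, orange lid, charcoal base, flat on two like it. 176 mm long (point x), 58 wide (y, the way to grip it), 56 high (z; centre 28 above its underside), plus a panel 5 high, 154 by 36 on the lid. Flat 58 by 56 end faces: it can stand on either. A torch is packed tightly inside, one way round or the other, so which end is heavy differs from time to time.
- case_top: The same case; origin at the middle of its underside, which is hollow, 6 mm deep, and sits over the 5 mm panel of the case below with 3 mm play: lift 8 mm straight up before moving it sideways. Mass 0.55 to 0.65 kg, of which the gas tank 0.3 to 0.4 kg, 43 mm from the middle towards +x or -x; the centre of mass is about 23 mm off. Held across its middle it pulls about 0.13 N m down at the tank end.
- case_mid_c (a point): Centre of the second case of the pile, directly under the top one; same size and axes as the top case. The pile (three cases, 56 mm apart in height, the lowest on the bench) is loose and must stay as it stands.
- tray_floor (a point): Centre of the upper face of the teal tray's floor, 4 mm above the bench. The tray is fixed, 210 mm long (x) by 134 mm wide (y) outside, walls 4 mm thick that reach 20 mm above the bench (23 mm with the rounded rim). The half towards -x (the robot's side) is free: its middle is about 45 mm from the floor's centre towards -x.
- case_stored_c (a point): Centre of the case already stood on end in the +x half of the tray; 56 mm along x, 58 mm along y, 176 mm high (z up), the centre is half-way up. Its raised panel (5 mm) faces -x. It is loose and must stay where it stands.
- oil_c (a point): Centre of an amber oil bottle with a black cap, 60 mm across, 190 mm high, standing; a bystander.
- mill_c (a point): Centre of a dark wooden pepper mill, 58 mm across, 146 mm high, standing; a bystander.
- bowl_c (a point): Centre, half-way up, of a small steel bowl, 120 mm across, 55 mm high, standing open side up; a bystander.
Things that resemble listed ones, but are neither listed nor needed, are in the scene too. Of the things that look like the part that bears tray_floor, take the one that is farthest to the robot's right at the start. What is shaped like the part that bears case_mid_c but yellow is not meant.

How it is judged:
At the end, for the whole second after the job is handed in: The case stands on end on the tray's floor, inside its walls, within 6 degrees of upright, gas tank at the bottom, released and at rest. The stored case stands upright and the second case of the pile lies flat, each within 30 mm of its start ((angle between case_top_c's own x axis and vertical below 0.1 rad or angle between case_top_c's own x axis and vertical above 3.0416 rad) and height (world z) of gas_tank_c0 below 0.07 m and z of case_top_c in the frame of tray_floor between 0.082 and 0.095 m and x of case_top_c in the frame of tray_floor between -0.085 and 0.085 m and y of case_top_c in the frame of tray_floor between -0.05 and 0.05 m and angle between each of case_stored_c, case_mid_c's own z axis and vertical below 0.1 rad and distance of each of case_stored_c, case_mid_c from where it was at the start of the episode below 0.03 m and linear speed of case_top below 0.02 m/s); the robot touches nothing.
It fails at once if the case is turned up with the gas tank uppermost (its long axis within about 35 degrees of vertical, tank above) ((angle between case_top_c's own x axis and vertical below 0.6 rad and x of gas_tank_c0 in the frame of case_top_c above 0.01 m) or (angle between case_top_c's own x axis and vertical above 2.54 rad and x of gas_tank_c0 in the frame of case_top_c below -0.01 m)).
It fails at once if the case is dropped or banged down in the tray (faster than 0.3 m/s within the last 20 mm above its floor) (z of case_top_c in the frame of tray_floor below 0.108 m and x of case_top_c in the frame of tray_floor between -0.1 and 0.1 m and y of case_top_c in the frame of tray_floor between -0.065 and 0.065 m and linear speed of case_top above 0.3 m/s).
It fails at once if the stored case is knocked over or pushed more than 40 mm (angle between case_stored_c's own z axis and vertical above 0.4 rad or distance of case_stored_c from where it was at the start of the episode above 0.04 m).
It fails at once if the pile below the top case is dragged more than 40 mm or lifted (distance of case_mid_c from where it was at the start of the episode above 0.04 m).
It fails at once if the oil bottle, pepper mill or bowl is pushed more than 40 mm or knocked over (distance of any of oil_c, mill_c, bowl_c from where it was at the start of the episode above 0.04 m).
It also fails if it takes over 51 s, if anything falls off the work surface, if the arm or the gripper's body presses on something with over 40 N, if the wrist force passes 120 N, or if a joint passes its speed limit or range.

### The arm

A 7-joint arm with a two-finger parallel gripper is mounted at the origin on the work surface. World frame = base frame: x ahead of the robot, y to its left, z up, the work surface at z = 0. Lengths are in m, angles in rad, forces in N, time in s.
With the tool pointing down it reaches from about 0.425 to 0.825 m from the base axis. Payload 3.6 kg.
Tool frame: the origin (TCP) lies where the fingers leave the gripper's body, on its centre line; the fingertips stand 73 mm ahead of it and the grasp point (between the pads) lies 54 mm ahead of it; x points along the fingers, y is the direction in which the jaws open and shut, and the axes are right-handed (so a half turn about x gives the same grasp; the last joint's range is limited). The gripper opens to 85 mm and grips with 20 to 120 N. Pads are 22 mm wide; open, the fingers measure 114 mm over their backs; the gripper's body (76 mm by 85 mm) begins 54 mm behind the grasp point. The pads swing forward as they close: fully open they stand 13 mm farther back than shut.
Start: joints at [1.173, 0.615, -0.013, 1.423, 0.008, 1.103, -0.04], TCP at [0.236, -0.606, 0.304] pointing down, gripper open.
Joint ranges: [-3.12, 3.12], [-0.3, 2.06], [-1.34, 1.32], [0.26, 2.42], [-1.36, 4.5], [0.01, 1.98], [-2.84, 2.84]. Speed limits (rad/s): [2.79, 2.79, 3.14, 3.14, 3.14, 3.14, 3.14].

### API

Orientations are given as a unit quaternion [x, y, z, w].
In Python, from station import arm, snapshot, camera_info, ticket gives the robot as it stands. Calls block until the motion is done:
- arm.movep(position, orientation): joint-space move of the TCP to a pose.
- arm.line_to(position, velocity=0.15, ori=None): straight line of the TCP; ori=None keeps the orientation; velocity is the mean speed in m/s.
- arm.move_j(angles): joint-space move.
- arm.move_gripper(opening, effort=None): opening from 0.0 (shut) to 1.0 (fully open); effort is the grip in N (None keeps the last); returns when the fingers have stopped.
- arm.pause(seconds).
- arm.ik(position, orientation): joint angles nearest the present ones, or None.
- snapshot(name): name is "scene" or "side" or "wrist"; returns the picture (480x640x3 uint8, blue, green, red); there is no depth.
- camera_info(name): a dict with "fx", "fy", "cx", "cy" (pixels), "R" (3x3) and "t" (3): a world point X has camera coordinates R X + t; the wrist camera has in their place "T_tool_cam" (4x4, takes a point from camera to tool coordinates, whose origin is the TCP and whose axes are the tool frame's). Camera axes: x right, y down, z forward; pixel columns grow to the right and rows downward; lengths in m; the calibration is good to about 2 mm. A picture is of the moment at which its call begins: read the wrist's pose just before it. camera_info takes no time and is no camera call.
A pose or a line that the arm cannot do raises arm.MotionError and nothing moves.
- ticket.finish_job(): hands the job in, once; it reports no verdict.
Readings, each from a call of its own:
- arm.read_time(): time.
- arm.read_joint_positions(): joint angles.
- arm.read_dq(): joint speeds.
- arm.read_effort(): joint torques, N m.
- arm.read_tool_pos(): TCP position.
- arm.read_eef_rot(): TCP orientation.
- arm.read_ft_force(): force on the tool from outside, world axes, zero at the start.
- arm.read_wrist_torque(): the same for the moment, N m.
- arm.read_opening(): opening from 0.0 (shut) to 1.0 (fully open).
Only numpy, scipy, OpenCV 4.12 (cv2) and the standard library are available. Lean on these libraries where they do the work, as an engineer would, in place of code of your own. Each camera call takes 0.05 s, during which the arm holds its last target.

## Working session

There is one attempt and no reset: what is moved stays moved. The work goes in short steps, each a Python script; the robot and the scene stay as the last script left them, time stands still between calls to the robot, and variables do not carry over. Pictures are saved under pics/ and viewed, and the job is handed in when it is done.

```bash
ls; mkdir -p pics; python3 - <<'E'
from station import arm, snapshot, camera_info
import cv2
for n in ["scene","side","wrist"]:
    cv2.imwrite(f"pics/{n}0.png",snapshot(n)); print(n,camera_info(n))
print(arm.read_time(),arm.read_tool_pos(),arm.read_eef_rot(),arm.read_joint_positions())
E
```

```text
pics
scene {'fx': 535.1913042111318, 'fy': 535.1913042111318, 'cx': 312.49002928381003, 'cy': 240.9533900123453, 'R': array([[-0.81242552,  0.58277983,  0.01823306],
       [ 0.34292996,  0.5028853 , -0.79341377],
       [-0.47155468, -0.63833693, -0.60840952]]), 't': array([ 0.39802595, -0.14014868,  1.6272331 ])}
side {'fx': 623.3291037308753, 'fy': 623.3291037308753, 'cx': 326.58940167333384, 'cy': 249.49400982967626, 'R': array([[-0.87765859, -0.47913869,  0.01189567],
       [-0.38013736,  0.68076839, -0.62613895],
       [ 0.2919092 , -0.55405822, -0.77962075]]), 't': array([0.54651488, 0.2202869 , 1.37569075])}
wrist {'fx': 370.3524237513254, 'fy': 370.3524237513254, 'cx': 318.6832385876778, 'cy': 238.7800412319271, 'T_tool_cam': array([[-2.47547324e-05, -3.19276140e-01,  9.47661725e-01,
        -7.01384660e-02],
       [ 9.99999896e-01,  4.24172409e-04,  1.69029576e-04,
        -1.12097011e-03],
       [-4.55939067e-04,  9.47661631e-01,  3.19276097e-01,
        -8.15734006e-02],
       [ 0.00000000e+00,  0.00000000e+00,  0.00000000e+00,
         1.00000000e+00]])}
0.15 [ 0.2353712  -0.60542427  0.30301173] [-0.69485434 -0.13102716  0.69512341 -0.12966405] [ 1.17353093  0.6156957  -0.01261351  1.42451056  0.00809965  1.10340133
 -0.04043288]
```

View pics/scene0.png

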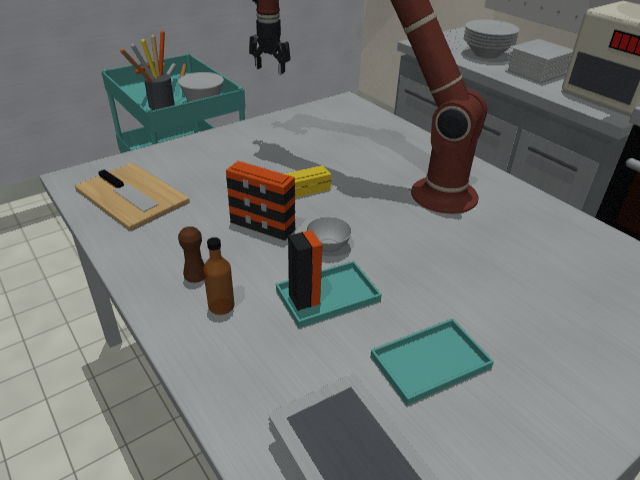

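View pics/side0.png

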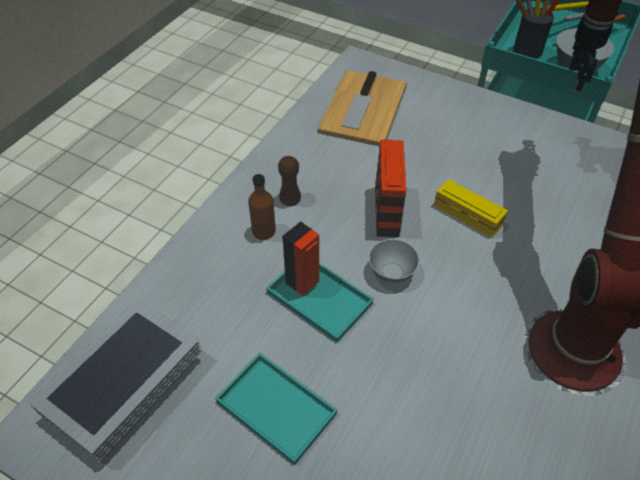

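View pics/wrist0.png

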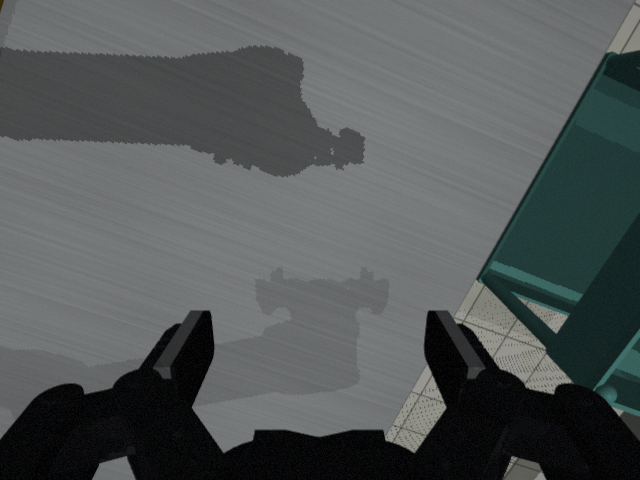

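The candidates, by scene-picture pixel:
- **Pile:** the orange/charcoal stack at (262,198). The yellow case at (310,182) is a decoy.
- **Trays:** one at (328,293) holding the standing case, and an empty one at (432,358).

Next I'll take close crops to measure.

```bash
python3 - <<'E'
import cv2
a=cv2.imread("pics/scene0.png"); b=cv2.imread("pics/side0.png")
def c(im,x,y,w,h,k,n): cv2.imwrite(n,cv2.resize(im[y:y+h,x:x+w],None,fx=k,fy=k,interpolation=cv2.INTER_CUBIC))
c(a,210,140,133,100,6,"pics/c1.png"); c(a,260,220,133,110,5,"pics/c2.png")
c(b,350,130,100,110,5,"pics/c3.png"); c(b,260,215,120,130,4,"pics/c4.png")
E
```

```text
(no output)
```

View pics/c1.png

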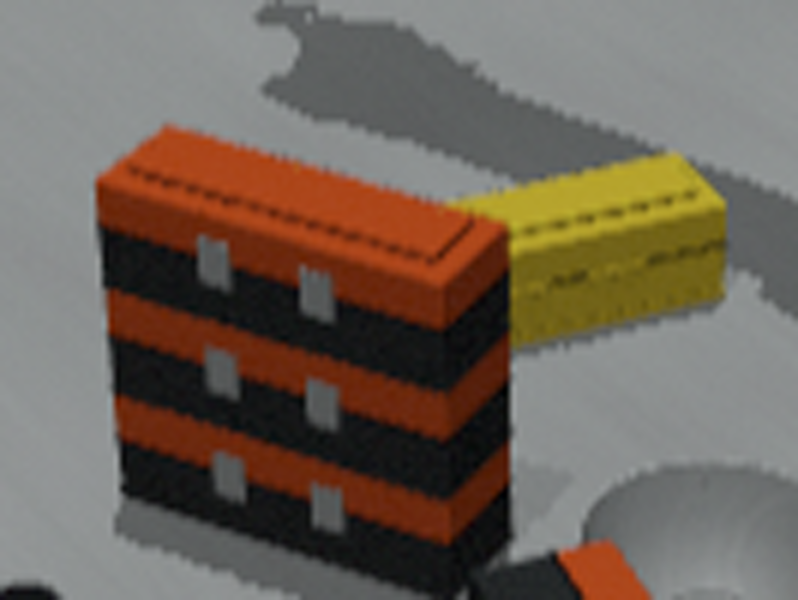

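View pics/c2.png

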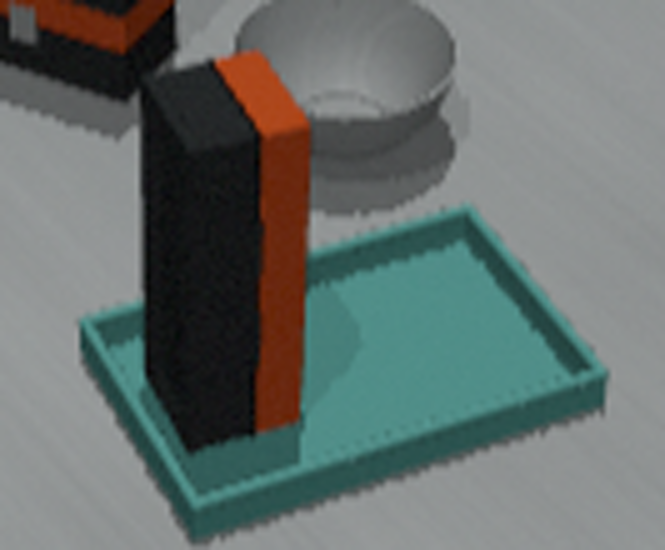

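View pics/c3.png

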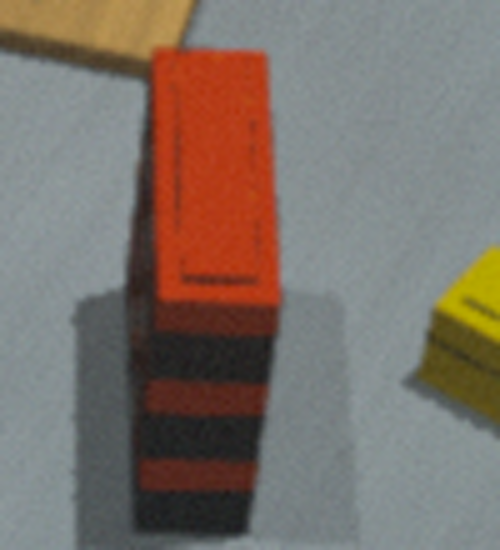

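View pics/c4.png

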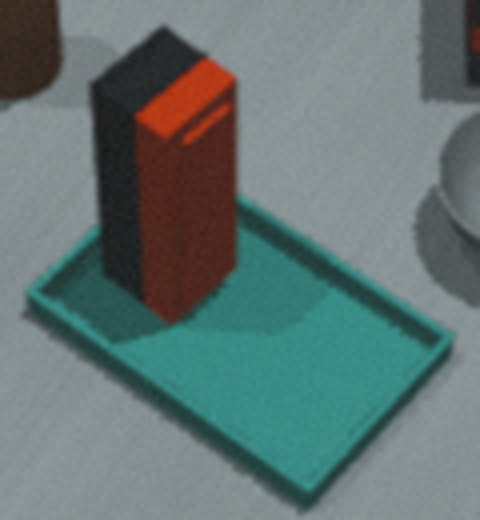

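```bash
cat > h.py <<'E'
import numpy as np
from station import arm, snapshot, camera_info
from scipy.spatial.transform import Rotation as Rn
def bp(name,px,z):
    c=camera_info(name);R,t=c["R"],c["t"];C=-R.T@t
    d=R.T@np.array([(px[0]-c["cx"])/c["fx"],(px[1]-c["cy"])/c["fy"],1.]);return C+d*(z-C[2])/d[2]
def pj(name,X):
    c=camera_info(name);v=c["R"]@np.array(X)+c["t"];return np.array([c["fx"]*v[0]/v[2]+c["cx"],c["fy"]*v[1]/v[2]+c["cy"]])
E
python3 - <<'E'
from h import *
np.set_printoptions(precision=4,suppress=True)
def S(l,name,px,z):
    P=np.array([bp(name,p,z) for p in px]);print(l,name);print(P[:,:2], "mean",P[:,:2].mean(0))
    for i in range(len(P)):
        d=P[(i+1)%len(P)]-P[i]; print("  len %.4f ang %.1f"%(np.linalg.norm(d),np.degrees(np.arctan2(d[1],d[0]))))
S("pile","scene",[(284,186.7),(294.7,178),(238,160.8),(226.2,170)],.168)
S("pile","side",[(381.4,190.4),(406,189.6),(403.6,140.4),(380.4,139.6)],.168)
S("tray","scene",[(353.4,261.4),(381,295),(299,320),(276.4,284.4)],.022)
S("tray","side",[(266.8,288.3),(336.8,338.8),(373.8,300)],.022)
S("stored","scene",[(289,235.6),(298,250.4),(322,245.6),(312.4,230.4)],.18)
S("stored","side",[(283,236.3),(301.3,221.8),(319.3,234.5),(300,249.5)],.18)
print("other tray",bp("scene",(432,358),.01),"bowl",bp("scene",(329,228),.055),"oil",bp("scene",(214,241),.19),bp("side",(259,180),.19),"mill",bp("scene",(190,233),.14))
print("bowl",bp("side",(394,258),.055))
E
```

```text
pile scene
[[ 0.5228 -0.0809]
 [ 0.4772 -0.1008]
 [ 0.5528 -0.259 ]
 [ 0.6022 -0.2333]] mean [ 0.5388 -0.1685]
  len 0.0498 ang -156.4
  len 0.1754 ang -64.5
  len 0.0556 ang 27.5
  len 0.1719 ang 117.5
pile side
[[ 0.523  -0.0776]
 [ 0.4744 -0.1078]
 [ 0.5492 -0.2608]
 [ 0.6008 -0.2351]] mean [ 0.5369 -0.1703]
  len 0.0573 ang -148.1
  len 0.1702 ang -63.9
  len 0.0576 ang 26.5
  len 0.1756 ang 116.3
tray scene
[[0.4448 0.1113]
 [0.4691 0.2422]
 [0.6702 0.2   ]
 [0.6485 0.0746]] mean [0.5582 0.157 ]
  len 0.1331 ang 79.5
  len 0.2055 ang -11.8
  len 0.1273 ang -99.8
  len 0.2070 ang 169.8
tray side
[[0.67   0.2026]
 [0.4652 0.2426]
 [0.4392 0.1115]] mean [0.5248 0.1856]
  len 0.2087 ang 169.0
  len 0.1337 ang -101.2
  len 0.2481 ang 21.5
stored scene
[[0.6335 0.1078]
 [0.6464 0.1609]
 [0.5956 0.176 ]
 [0.5809 0.1208]] mean [0.6141 0.1414]
  len 0.0546 ang 76.3
  len 0.0530 ang 163.5
  len 0.0571 ang -104.9
  len 0.0542 ang -13.9
stored side
[[0.6441 0.1601]
 [0.6306 0.1053]
 [0.5787 0.1178]
 [0.5941 0.1737]] mean [0.6119 0.1392]
  len 0.0565 ang -103.8
  len 0.0534 ang 166.4
  len 0.0580 ang 74.6
  len 0.0518 ang -15.2
other tray [0.4986 0.4362 0.01  ] bowl [ 0.4383 -0.0002  0.055 ] oil [0.78   0.0467 0.19  ] [0.7742 0.0499 0.19  ] mill [ 0.7848 -0.0716  0.14  ]
bowl [0.4419 0.003  0.055 ]
```

Tray ids: the tray with the standing case is at y≈0.157 and the empty one at y≈0.436, so the first is farther right and is the right one. The pile's top is at about (0.538,-0.169), with its long axis at about 116.5°. Next I'll check reachability for the upright pose.

```bash
cat >> h.py <<'E'
def ori(psi,tilt,roll=0):
    """tool x: heading psi, tilt from straight down (0=down, pi/2=horizontal toward psi); jaws horizontal; roll=pi half turn"""
    h=np.array([np.cos(psi),np.sin(psi),0]);x=np.sin(tilt)*h+np.array([0,0,-np.cos(tilt)])
    y=np.array([-np.sin(psi),np.cos(psi),0]); 
    if roll: y=-y
    M=np.column_stack([x,y,np.cross(x,y)]); return M,Rn.from_matrix(M).as_quat()
D=np.radians
E
python3 - <<'E'
from h import *
np.set_printoptions(precision=3,suppress=True)
print(Rn.from_quat(arm.read_eef_rot()).as_matrix())
T=np.array([.512,.166,.092])
print("pile")
for psi in (116.5,-63.5):
  for tilt in (-20,0,20):
    M,q=ori(D(psi),D(tilt)); p=np.array([.538,-.1695,.142])-.054*M[:,0]
    print(psi,tilt,arm.ik(p,q), arm.ik(p+[0,0,.15],q))
print("tray")
for tilt in (90,80,70,60,50):
  for roll in (0,1):
    o=[]
    for psi in range(-60,130,10):
      M,q=ori(D(psi),D(tilt),roll)
      if arm.ik(T-.054*M[:,0],q) is not None and arm.ik(T+[0,0,.1]-.054*M[:,0],q) is not None:o.append(psi)
    print(tilt,roll,o)
E
```

```text
[[-0.001  0.362 -0.932]
 [ 0.002 -0.932 -0.362]
 [-1.    -0.002  0.   ]]
pile
116.5 -20 [-0.293  0.642  0.636  2.002 -0.243  0.384 -2.263] [-0.154  0.374  0.384  1.818  0.199  0.769 -2.617]
116.5 0 [ 0.057  0.631  0.331  1.808 -0.285  0.75  -2.141] [ 0.085  0.45   0.278  1.623 -0.135  1.088 -2.28 ]
116.5 20 [ 0.232  0.739  0.26   1.607 -0.425  1.14  -1.986] [ 0.218  0.584  0.285  1.437 -0.361  1.443 -2.097]
-63.5 -20 [ 0.703  0.789 -0.567  1.589  0.142  1.088  0.616] [ 0.723  0.635 -0.614  1.419  0.07   1.395  0.612]
-63.5 0 [ 0.546  0.647 -0.442  1.792  0.373  0.787  0.378] [ 0.604  0.484 -0.525  1.606  0.261  1.123  0.477]
-63.5 20 [ 0.201  0.564 -0.119  1.987  0.765  0.527 -0.089] [ 0.394  0.379 -0.384  1.802  0.581  0.893  0.16 ]
tray
90 0 [-60, -50, -40, -30, 60, 80, 90, 100, 110, 120]
90 1 [-60, -50, -40, -30, 60, 80, 90, 100, 110, 120]
80 0 [-60, -50, -40, -30, 60, 70, 80, 90, 100, 110, 120]
80 1 [-60, -50, -40, -30, 60, 70, 80, 90, 100, 110, 120]
70 0 [-60, -50, -40, -30, -20, 60, 70, 80, 90, 100, 110, 120]
70 1 [-60, -50, -40, -30, -20, 60, 70, 80, 90, 100, 110, 120]
60 0 [-60, -50, -40, -30, -20, 60, 80, 90, 100, 110, 120]
60 1 [-60, -50, -40, -30, -20, 60, 80, 90, 100, 110, 120]
50 0 [-60, -50, -40, -30, -20, 50, 60, 70, 80, 90, 100, 110, 120]
50 1 [-60, -50, -40, -30, -20, 50, 60, 70, 80, 90, 100, 110, 120]
```

```bash
python3 - <<'E'
from h import *
np.set_printoptions(precision=2,suppress=True)
T=np.array([.512,.166,.094])
for tilt in (90,75,60):
  for roll in (0,1):
    for psi in (-170,-150,-130,-115,-101,-85,-70,-55,-40,60,79,95,110,130,150):
      M,q=ori(D(psi),D(tilt),roll)
      a=arm.ik(T-.054*M[:,0],q); b=arm.ik(T+[0,0,.12]-.054*M[:,0],q)
      if a is not None:print(tilt,roll,psi,a,b)
E
```

```text
90 0 -115 [-0.86  1.4   0.56  1.16  0.35  1.95 -0.85] [-0.94  1.27  0.75  1.23  0.38  1.97 -0.66]
90 0 -101 [-0.86  1.31  0.32  1.32  0.6   1.84 -1.02] [-0.88  1.13  0.37  1.38  0.66  1.9  -0.91]
90 0 -85 [-0.82  1.24  0.06  1.51  0.89  1.78 -1.23] [-0.84  1.04  0.11  1.57  0.91  1.84 -1.1 ]
90 0 -70 [-0.69  1.22 -0.27  1.7   1.19  1.89 -1.45] [-0.72  1.   -0.2   1.76  1.16  1.89 -1.29]
90 0 -55 [-1.33  1.34  0.68  1.92  0.96  0.98 -1.25] [-0.65  0.98 -0.39  1.96  1.38  1.94 -1.42]
90 0 -40 [-0.65  1.23 -0.39  2.09  1.6   1.95 -1.7 ] [-1.6   1.42  1.23  2.19  1.18  0.38 -1.28]
90 0 60 [ 0.93  1.71 -1.17  2.28  3.99  0.42 -0.51] [ 0.86  1.33 -1.16  2.36  4.02  0.62 -0.86]
90 0 79 [ 0.71  1.37 -0.77  2.05 -1.3   0.8  -1.62] [ 0.79  1.18 -0.96  2.11 -1.32  0.73 -1.81]
90 0 95 [ 0.11  1.19  0.11  1.85 -1.34  1.69 -1.65] [ 0.08  0.97  0.16  1.91 -1.35  1.76 -1.8 ]
90 0 110 [ 0.04  1.22  0.16  1.65 -1.17  1.82 -1.76] [ 0.35  1.03 -0.37  1.7  -0.98  1.53 -2.11]
90 0 130 [ 0.05  1.26 -0.01  1.39 -0.88  1.89 -1.95] [ 0.3   1.13 -0.5   1.44 -0.71  1.73 -2.31]
90 0 150 [ 0.11  1.36 -0.39  1.15 
[... 5727 characters left out ...]
 1.95  1.36  1.85  1.9 ]
60 1 -40 [-1.48  1.29  1.15  2.19 -0.42  0.05 -2.75] [-0.15  0.93 -1.15  2.12  1.55  1.91  1.95]
60 1 60 [ 0.68  1.13 -0.97  2.33  3.52  0.44  2.52] [ 0.79  0.88 -1.16  2.3   3.65  0.24  2.16]
60 1 79 [ 0.7   1.11 -0.94  2.12 -1.12  0.26  1.08] [ 0.67  0.79 -0.87  2.09 -1.07  0.52  0.82]
60 1 95 [ 0.61  1.09 -0.83  1.93 -0.59  0.59  0.68] [ 0.62  0.85 -0.84  1.9  -0.67  0.78  0.58]
60 1 110 [ 0.53  1.11 -0.81  1.75 -0.36  0.88  0.59] [ 0.56  0.92 -0.87  1.73 -0.43  1.02  0.48]
60 1 130 [ 0.43  1.18 -0.84  1.53 -0.14  1.22  0.55] [ 0.47  1.03 -0.93  1.5  -0.2   1.35  0.45]
60 1 150 [ 0.3   1.23 -0.86  1.33  0.02  1.54  0.62] [ 0.31  1.08 -0.9   1.31 -0.08  1.67  0.55]
```

```bash
python3 - <<'E'
from h import *
import cv2
M,q=ori(D(-63.5),0); P=np.array([.538,-.1695,.142])
arm.movep(P-.054*M[:,0]+[0,0,.13],q)
arm.pause(.3)
print(arm.read_time(),arm.read_tool_pos(),arm.read_ft_force(),arm.read_wrist_torque())
p=arm.read_tool_pos();R=Rn.from_quat(arm.read_eef_rot()).as_matrix()
im=snapshot("wrist"); c=camera_info("wrist");T=c["T_tool_cam"]
# project predicted lid rectangle
yaw=D(116.5);X=np.array([np.cos(yaw),np.sin(yaw),0]);Y=np.array([-X[1],X[0],0])
K=np.array([[c["fx"],0,c["cx"]],[0,c["fy"],c["cy"]],[0,0,1]])
def pr(W):
    v=np.linalg.inv(T)@np.append(R.T@(W-p),1); u=K@v[:3]; return u[:2]/u[2]
C=np.array([.538,-.1695,.168])
pts=np.array([pr(C+a*.088*X+b*.029*Y) for a,b in ((1,1),(1,-1),(-1,-1),(-1,1))]);print(pts)
cv2.imwrite("pics/w1raw.png",im)
cv2.polylines(im,[pts.astype(int)],True,(255,0,0),1);cv2.imwrite("pics/w1.png",im)
E
```

```text
2.375 [ 0.53789278 -0.17004061  0.32590604] [ 0.48933999  0.01346102 -0.10697657] [-0.00664873  0.0818128  -0.03312385]
[[269.90718267 104.707987  ]
 [370.05856    104.64728624]
 [359.53869927 360.80510151]
 [280.15377304 360.80972577]]
```

View pics/w1.png

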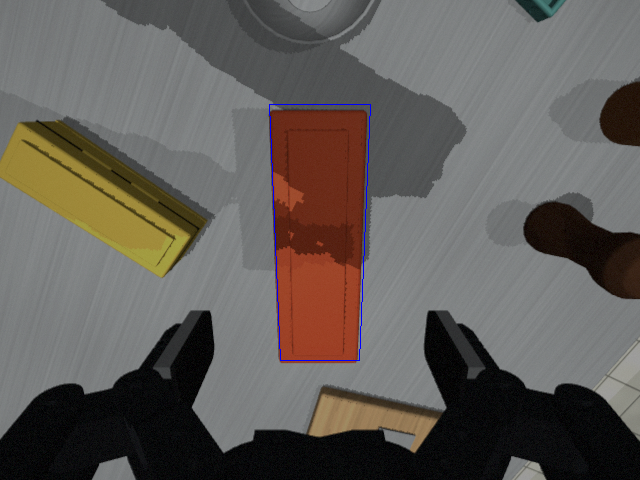

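The predicted lid outline matches the picture to within about 5 px (corners (270,105) to (360,361)), and the pads straddle the case. Next I'll descend, grip, lift 30 mm straight up and feel for the tank.

```bash
python3 - <<'E'
from h import *
np.set_printoptions(precision=3,suppress=True)
def rd(l,n=10):
    a=[];b=[]
    for _ in range(n): a.append(arm.read_ft_force());b.append(arm.read_wrist_torque());arm.pause(.02)
    print(l,"t",arm.read_time(),"F",np.mean(a,0),"T",np.mean(b,0),"sd",np.std(b,0),"p",arm.read_tool_pos())
M,q=ori(D(-63.5),0); P=np.array([.538,-.1695,.142])
rd("free")
arm.line_to(P-.054*M[:,0],.1); rd("down",4)
print("op",arm.read_opening()); arm.move_gripper(0.0,80); print("op",arm.read_opening()); rd("grip",4)
arm.line_to(P-.054*M[:,0]+[0,0,.012],.03)
arm.line_to(P-.054*M[:,0]+[0,0,.04],.08); arm.pause(.3); rd("lift")
E
```

```text
free t 2.5917 F [ 0.043  0.032 -0.169] T [ 0.001 -0.019 -0.009] sd [0.03  0.026 0.026] p [ 0.538 -0.17   0.326]
down t 4.1083 F [-0.214 -0.122  0.287] T [ 0.    -0.004  0.012] sd [0.024 0.041 0.008] p [ 0.538 -0.17   0.197]
op 0.9999337981062725
op 0.6673354845168117
grip t 4.55 F [-2.736 -0.375  4.989] T [-0.048  0.351  0.02 ] sd [0.019 0.044 0.018] p [ 0.538 -0.17   0.197]
lift t 6.0667 F [-0.134  0.06  -6.006] T [0.15  0.081 0.012] sd [0.048 0.026 0.041] p [ 0.538 -0.169  0.236]
```

The load is 6.0 N. The moment (0.15, 0.08) puts the centre of mass about 28 mm towards the −63.5° end, which is tool +z (far/right end). I'll lift, yaw half round, check again, and only then tilt.

```bash
cat >> h.py <<'E'
np.set_printoptions(precision=3,suppress=True)
def rd(l,n=10):
    a=[];b=[]
    for _ in range(n): a.append(arm.read_ft_force());b.append(arm.read_wrist_torque());arm.pause(.02)
    F,T=np.mean(a,0),np.mean(b,0)
    M=Rn.from_quat(arm.read_eef_rot()).as_matrix()
    print(l,"t %.1f"%arm.read_time(),"F",F,"T",T,"T_tool",M.T@T,"p",arm.read_tool_pos(),"op %.3f"%arm.read_opening())
TG=np.array([.5075,.1668,0])
E
python3 - <<'E'
from h import *
import cv2
p=arm.read_tool_pos(); arm.line_to([p[0],p[1],.43],.15)
for psi in (-95,):
    M,q=ori(D(psi),0,1); t=np.array([.52,.08,.38])-.054*M[:,0]; print(arm.ik(t,q))
arm.movep(t,q); arm.pause(.3); rd("yawed"); print(arm.read_joint_positions())
cv2.imwrite("pics/s2.png",snapshot("scene")); cv2.imwrite("pics/d2.png",snapshot("side"))
M,q=ori(D(-95),D(90),1); print(arm.ik(TG+[0,0,.32]-.054*M[:,0],q))
E
```

```text
[ 0.53   0.535 -1.207  1.539  0.503  1.416  2.346]
yawed t 9.6 F [ 0.095  0.023 -6.07 ] T [-0.158  0.02  -0.006] T_tool [0.006 0.159 0.006] p [0.52  0.08  0.434] op 0.668
[ 0.53   0.535 -1.207  1.539  0.503  1.416  2.346]
[-0.927  0.955  0.368  1.454  0.795  1.925  2.317]
```

View pics/s2.png

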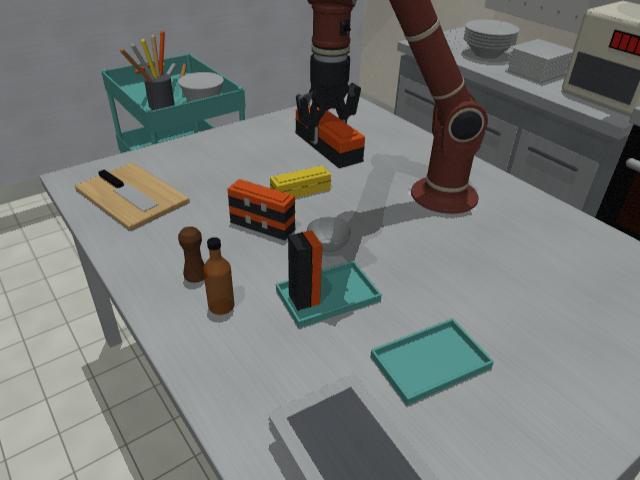

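View pics/d2.png

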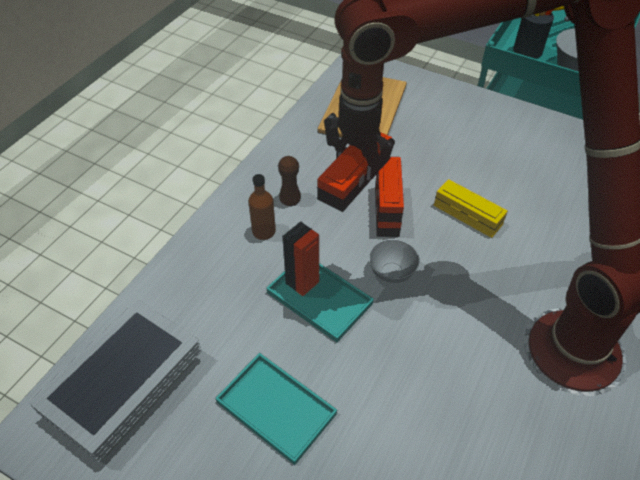

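The moment turned with the case: the tank is now on the +y side, at the rear relative to heading −95°. The two lower cases haven't moved. Tilting in steps above the tray.

```bash
python3 - <<'E'
from h import *
import cv2
for tl in (25,55,90):
    M,q=ori(D(-95),D(tl),1); t=TG+[0,0,.35]-.054*M[:,0]
    print(tl,arm.ik(t,q)); arm.movep(t,q); rd(str(tl),5)
    if tl==55 : 
        x=arm.read_wrist_torque()
arm.pause(.2); rd("up")
cv2.imwrite("pics/s3.png",snapshot("scene")); cv2.imwrite("pics/d3.png",snapshot("side"))
E
```

```text
25 [-0.009  0.61  -0.949  1.467  0.703  1.709  2.047]
25 t 10.4 F [ 0.202 -0.787 -6.14 ] T [ 0.753 -0.112 -0.016] T_tool [ 0.034 -0.76  -0.034] p [0.51  0.189 0.399] op 0.675
55 [-0.469  0.683 -0.393  1.403  0.774  1.937  2.124]
55 t 11.1 F [ 0.227 -0.492 -6.025] T [ 1.713 -0.182  0.015] T_tool [ 0.015 -1.723 -0.024] p [0.512 0.209 0.382] op 0.666
90 [-0.927  0.915  0.368  1.442  0.823  1.957  2.356]
90 t 11.9 F [ 0.55  -0.835 -5.593] T [ 2.342 -0.212  0.008] T_tool [ 0.001 -2.352 -0.006] p [0.513 0.219 0.351] op 0.668
up t 12.3 F [ 0.107  0.17  -6.051] T [ 2.333 -0.211 -0.01 ] T_tool [ 0.005 -2.342  0.01 ] p [0.512 0.22  0.35 ] op 0.670
```

View pics/s3.png

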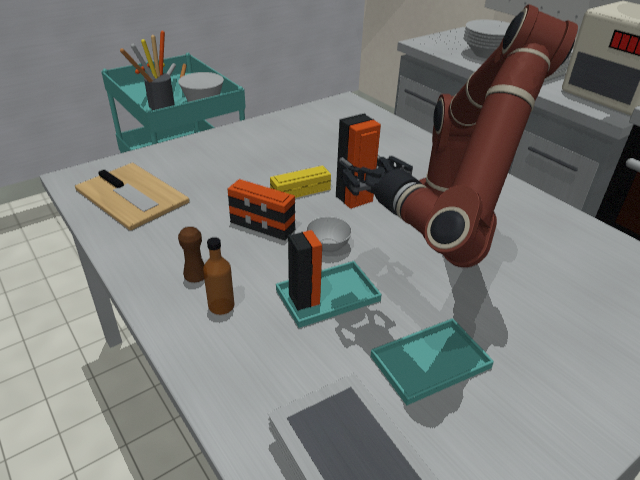

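View pics/d3.png

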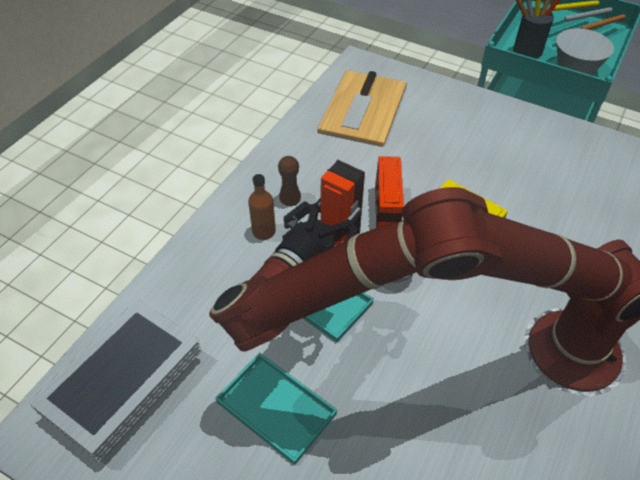

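```bash
python3 - <<'E'
from h import *
p=np.array([.512,.22,.35]);h=np.array([.087,.996,0])
for d in (.1,.15,.2,.25):
  for dz in (0,-.06,-.09):
    X=p+d*h+[0,0,dz]; print(d,dz,pj("scene",X),pj("side",X))
E
python3 - <<'E'
import cv2
for n,f,(x,y,w,h) in (("s3","scene",(310,90,270,190)),("d3","side",(190,140,270,220))):
    a=cv2.imread(f"pics/{n}.png"); cv2.imwrite(f"pics/{n}c.png",cv2.resize(a[y:y+h,x:x+w],None,fx=2.7,fy=2.7,interpolation=cv2.INTER_CUBIC))
E
```

```text
0.1 0 [405.485 197.373] [292.205 261.509]
0.1 -0.06 [401.51  224.408] [293.24  281.834]
0.1 -0.09 [399.629 237.2  ] [293.725 291.375]
0.15 0 [423.52  211.045] [274.935 280.928]
0.15 -0.06 [418.725 238.51 ] [276.73  300.913]
0.15 -0.09 [416.461 251.479] [277.571 310.28 ]
0.2 0 [442.915 225.748] [256.778 301.345]
0.2 -0.06 [437.188 253.633] [259.409 320.929]
0.2 -0.09 [434.489 266.774] [260.641 330.094]
0.25 0 [463.831 241.603] [237.664 322.838]
0.25 -0.06 [457.039 269.894] [241.217 341.953]
0.25 -0.09 [453.846 283.196] [242.877 350.884]
```

View pics/s3c.png

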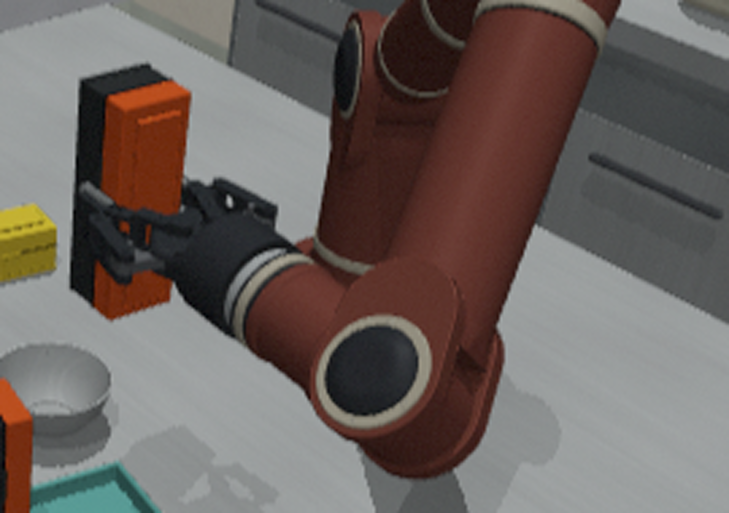

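View pics/d3c.png

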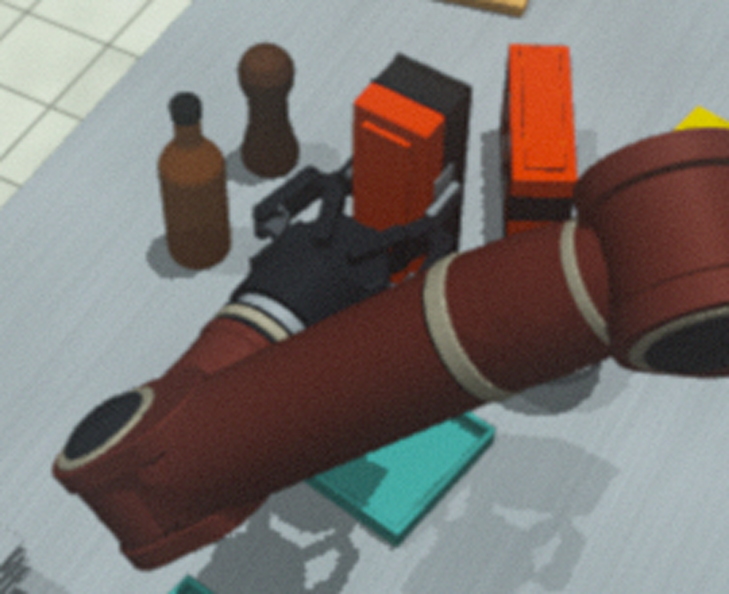

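Held upright, the wrist knuckle lies level with the case, about 0.22–0.25 m behind the TCP. Its underside is 70–90 mm lower, so it would hit the bench or the other tray at placing height. A regrasp with the tool leaning will bring the wrist in from above, so I'll check where the case can be laid flat for that.

```bash
python3 - <<'E'
from h import *
for L in ([.56,.31],[.62,.30],[.5,-.42],[.47,.0]):
  for psi in (-11,169,-101,-63,-140,20):
    o=[]
    for tl,z in ((0,.031),(0,.2),(-20,.036),(-20,.2)):
      M,q=ori(D(psi),D(tl),1); o.append(arm.ik(np.array(L+[z])-.054*M[:,0],q))
    if all(a is not None for a in o): print(L,psi,o[0],o[2])
print("final")
for tl in (70,):
  for psi in (-115,-104,-95,-85):
    M,q=ori(D(psi),D(tl),1); print(tl,psi,arm.ik(TG+[0,0,.11]-.054*M[:,0],q),arm.ik(TG+[0,0,.32]-.054*M[:,0],q))
for px in ((372,355),(405,398),(491,360),(452,321)): print(bp("scene",px,.022))
print(bp("scene",(345,378),.05), bp("scene",(270,425),.05))
E
```

```text
[0.56, 0.31] -11 [-1.087  1.172  1.129  1.658 -1.171  1.131 -1.373] [-0.924  1.254  1.131  1.402 -1.111  1.563 -1.44 ]
[0.56, 0.31] 169 [-0.9    0.959  0.655  1.652 -0.765  0.805  1.482] [-0.959  0.867  0.498  1.869 -0.452  0.256  1.139]
[0.56, 0.31] -101 [-0.533  0.857 -0.011  1.639  0.014  0.645  2.398] [-0.226  0.837 -0.305  1.812 -0.195  0.319  2.719]
[0.56, 0.31] -63 [-0.404  0.868 -0.235  1.635  0.289  0.673  2.827] [ 0.031  1.015 -0.774  1.615  0.438  0.73   2.827]
[0.56, 0.31] -140 [-0.637  0.864  0.168  1.643 -0.211  0.652  1.91 ] [-0.47   0.786 -0.064  1.927 -0.225  0.089  1.982]
[0.56, 0.31] 20 [-1.087  1.172  1.129  1.658 -1.171  1.131 -0.832] [-0.969  1.269  1.13   1.332 -0.965  1.537 -1.033]
[0.62, 0.3] -11 [-0.987  1.21   1.129  1.5   -1.149  1.188 -1.414] [-0.819  1.297  1.131  1.206 -1.117  1.628 -1.504]
[0.62, 0.3] 169 [-0.811  1.008  0.645  1.494 -0.717  0.886  1.453] [-0.867  0.905  0.489  1.736 -0.42   0.331  1.162]
[0.62, 0.3] -101 [-0.475  0.914 -0.013  1.481  0.015  0.747  2.455] [-0.198  0.886 -0.282  1.653 -0.185  0.442  2.752]
[0.62, 0.3] -63 [-0.18   0.986
[... 1611 characters left out ...]
.717  0.662  0.705]
[0.47, 0.0] 20 [-0.687  1.055  1.129  2.147 -1.308  0.951  0.036] [-0.698  1.142  1.13   1.892 -0.877  1.151 -0.384]
final
70 -115 [-0.756  1.157  0.3    1.29   0.357  1.768  2.099] [-0.865  0.938  0.558  1.233  0.39   1.974  2.401]
70 -104 [-0.806  1.117  0.261  1.399  0.485  1.65   2.101] [-0.837  0.852  0.33   1.34   0.57   1.898  2.318]
70 -95 [-0.846  1.085  0.237  1.497  0.589  1.549  2.09 ] [-0.875  0.805  0.295  1.439  0.66   1.795  2.323]
70 -85 [-0.891  1.05   0.22   1.614  0.709  1.434  2.062] [-0.915  0.751  0.262  1.556  0.76   1.68   2.318]
[0.603 0.366 0.022]
[0.62  0.482 0.022]
[0.412 0.515 0.022]
[0.395 0.394 0.022]
[0.7   0.397 0.05 ] [0.87  0.401 0.05 ]
```

```bash
cat >> h.py <<'E'
L=np.array([.60,.292,0]); PS=D(170)
def to(P,psi,tl,roll=1,line=None):
    M,q=ori(psi,D(tl),roll); t=np.array(P)-.054*M[:,0]
    if line: arm.line_to(t,line,ori=q)
    else: arm.movep(t,q)
def lower(vmax,zmin,step=.0015,dF=2.0,v=.03):
    F0=np.mean([arm.read_ft_force()[2] for _ in range(6)])
    p=arm.read_tool_pos().copy()
    while p[2]-step>=zmin:
        p[2]-=step; arm.line_to(p,v)
        F=np.mean([arm.read_ft_force()[2] for _ in range(3)])
        if F-F0>dF: print("contact",p[2],F-F0); return True
    print("no contact",p[2]); return False
E
python3 - <<'E'
from h import *
import cv2
to(TG+[0,0,.37],D(-95),45); 
to([.56,.22,.38],D(-135),0); rd("flat",5)
to(L+[0,0,.15],PS,0); arm.pause(.2); rd("above",8); print(arm.read_joint_positions())
cv2.imwrite("pics/s4.png",snapshot("scene")); cv2.imwrite("pics/d4.png",snapshot("side"))
E
```

```text
flat t 13.6 F [-0.399  0.716 -6.74 ] T [-0.012  0.179  0.007] T_tool [-0.007  0.134  0.119] p [0.558 0.223 0.429] op 0.666
above t 14.8 F [ 0.077 -0.026 -6.046] T [ 0.023  0.196 -0.003] T_tool [ 0.003  0.197 -0.012] p [0.6   0.292 0.205] op 0.667
[-0.712  0.77   0.417  1.49  -0.353  0.955  1.201]
```

View pics/s4.png

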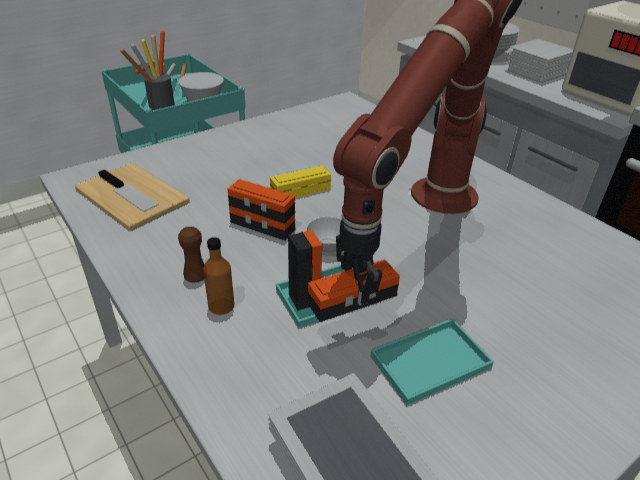

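View pics/d4.png

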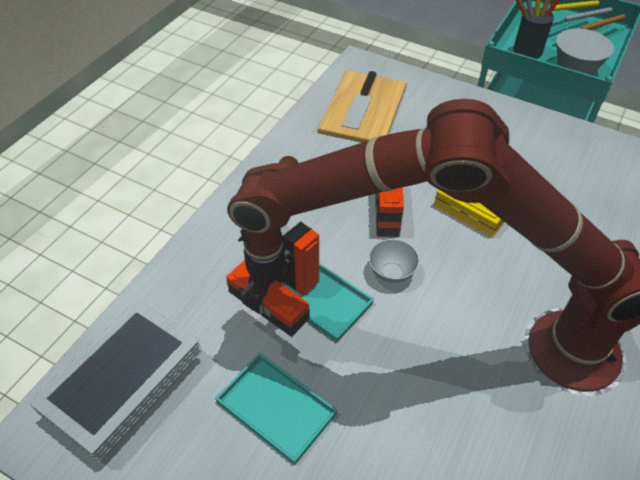

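The case is level at z≈0.15 over the free strip between the trays, with nothing below it. The tank is on the +x side (Ty = +0.196). Laying it flat and regripping with a 20° lean, 15 mm towards the light end.

```bash
python3 - <<'E'
from h import *
import cv2
to(L+[0,0,.040],PS,0,line=.1)
arm.pause(.1)
lower(0,.054+.026); rd("on bench",4)
arm.move_gripper(1.0); arm.pause(.1)
p=arm.read_tool_pos(); arm.line_to(p+[0,0,.09],.15); 
h=np.array([np.cos(PS),np.sin(PS),0])
to(L+.015*h+[0,0,.12],PS,-20); arm.pause(.1)
cv2.imwrite("pics/s5.png",snapshot("scene")); cv2.imwrite("pics/w5.png",snapshot("wrist")); cv2.imwrite("pics/d5.png",snapshot("side"))
print(arm.read_time(),arm.read_tool_pos(),arm.read_joint_positions())
E
```

```text
contact 0.0830263132910817 11.946116678908576
on bench t 18.4 F [-3.522 -1.891  5.954] T [-0.017  0.723  0.036] T_tool [-0.035  0.709 -0.143] p [0.601 0.292 0.085] op 0.668
20.3917 [0.569 0.297 0.171] [-0.933  0.748  0.546  1.796 -0.315  0.423  1.102]
```

View pics/w5.png

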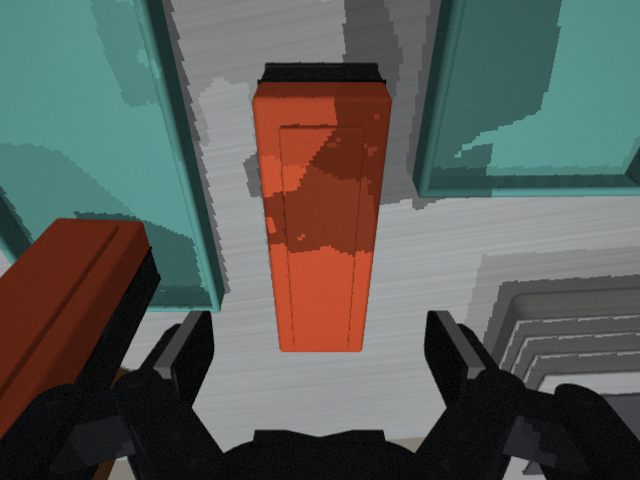

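View pics/s5.png

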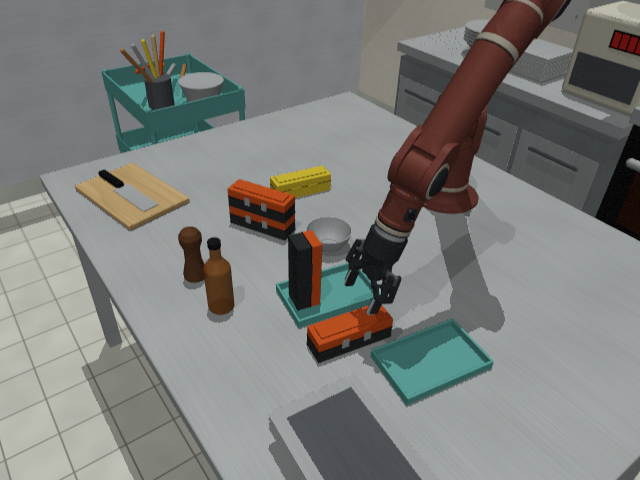

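The case lies flat at wrist (320,210), centred between the jaws, and the stored case at wrist (90,320) clears the left finger. Regripping.

```bash
python3 - <<'E'
from h import *
import cv2
h=np.array([np.cos(PS),np.sin(PS),0]);G=L+.015*h
to(G+[0,0,.036],PS,-20,line=.1); rd("down",4)
arm.move_gripper(0.0,100); rd("grip",4)
to(G+[0,0,.06],PS,-20,line=.05)
to(G+[0,0,.30],PS,-20,line=.2); arm.pause(.2); rd("lift",8)
cv2.imwrite("pics/s6.png",snapshot("scene")); 
E
```

```text
down t 21.4 F [ 0.361  0.    -0.388] T [0.071 0.349 0.003] T_tool [0.001 0.356 0.009] p [0.568 0.298 0.088] op 0.990
grip t 21.9 F [-2.709  0.354  5.525] T [-0.095  0.478 -0.053] T_tool [-0.01   0.454 -0.184] p [0.567 0.298 0.088] op 0.671
lift t 24.2 F [ 0.185 -0.073 -6.101] T [ 0.17   1.036 -0.006] T_tool [ 0.001  1.049 -0.014] p [0.567 0.298 0.35 ] op 0.668
```

View pics/s6.png

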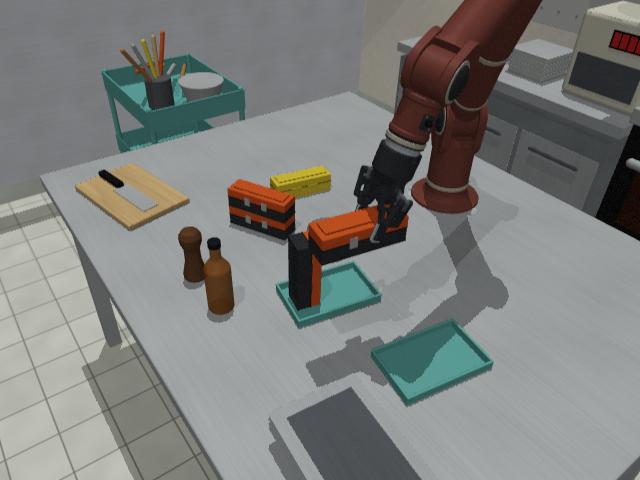

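```bash
python3 - <<'E'
from h import *
import cv2
to([.55,.25,.37],D(-140),-5); print(arm.read_joint_positions())
to(TG+[0,0,.38],D(-98),30); print(arm.read_joint_positions())
to(TG+[0,0,.34],D(-98),70); arm.pause(.2); rd("up",5);print(arm.read_joint_positions())
to(TG+[0,0,.20],D(-98),70,line=.15);arm.pause(.2)
cv2.imwrite("pics/s7.png",snapshot("scene"));cv2.imwrite("pics/d7.png",snapshot("side")) 
E
```

```text
[-0.659  0.427  0.327  1.444 -0.172  1.213  1.957]
[-0.708  0.492  0.236  1.401  0.306  1.574  2.471]
up t 26.4 F [ 0.178 -0.185 -5.316] T [ 2.117 -0.293  0.006] T_tool [-0.007 -2.137  0.014] p [0.515 0.215 0.363] op 0.668
[-0.864  0.791  0.315  1.387  0.64   1.856  2.35 ]
```

View pics/s7.png

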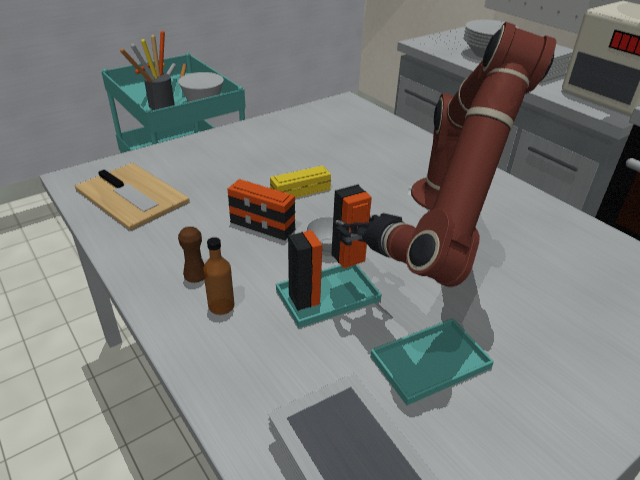

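View pics/d7.png

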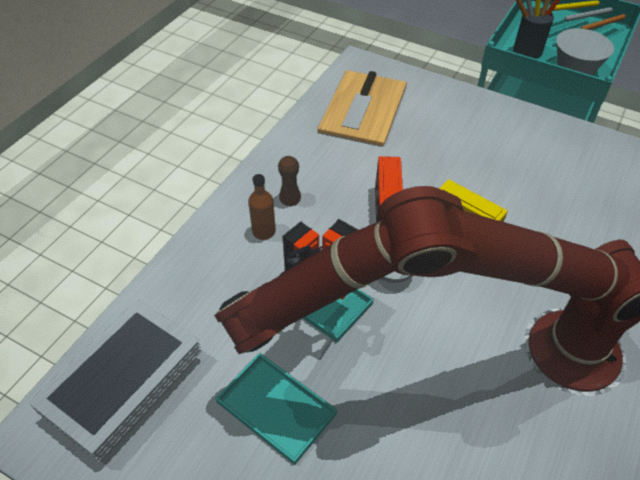

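```bash
python3 - <<'E'
from h import *
import cv2
print(arm.read_time())
a=cv2.imread("pics/s7.png")
# predicted upright box outline
psi=D(-98);h=np.array([np.cos(psi),np.sin(psi),0]);s=np.array([-h[1],h[0],0]);C=TG+.008*h+[0,0,.20-.015]
for hh in (-.028,.028):
  for ss in (-.029,.029):
    A=pj("scene",C+hh*h+ss*s+[0,0,-.088]);B=pj("scene",C+hh*h+ss*s+[0,0,.088])
    cv2.line(a,tuple(int(v) for v in A),tuple(int(v) for v in B),(255,255,0),1); print(A,B)
cv2.imwrite("pics/s7c.png",cv2.resize(a[170:330,260:440],None,fx=4,fy=3.7,interpolation=cv2.INTER_CUBIC))
E
```

```text
27.7833
[365.007 260.222] [371.606 194.891]
[343.012 267.564] [347.584 201.64 ]
[352.326 246.628] [357.522 182.25 ]
[330.801 253.496] [334.057 188.52 ]
```

View pics/s7c.png

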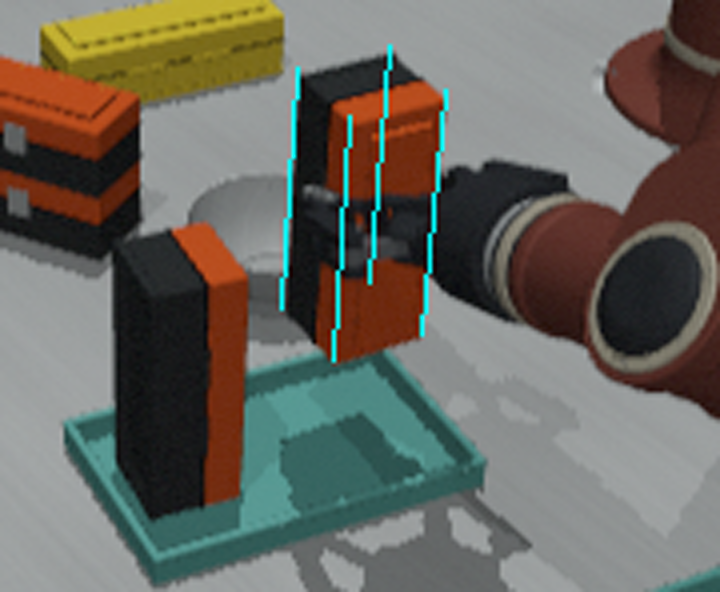

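The held case matches the predicted upright outline in the crop, over the free half of the tray, with the wrist well clear. Lowering gently.

```bash
python3 - <<'E'
from h import *
import cv2
to(TG+[0,0,.113],D(-98),70,line=.1); arm.pause(.15); rd("near",4)
ok=lower(0,.1255-.006,step=.001,dF=2.0,v=.03); rd("down",4)
cv2.imwrite("pics/s8.png",snapshot("scene"));cv2.imwrite("pics/d8.png",snapshot("side")) 
E
python3 -c "
import cv2
a=cv2.imread('pics/s8.png');cv2.imwrite('pics/s8c.png',cv2.resize(a[170:340,250:450],None,fx=4,fy=3.5,interpolation=cv2.INTER_CUBIC))"
```

```text
near t 29.0 F [ 0.105 -0.084 -6.293] T [ 2.184 -0.311 -0.025] T_tool [ 0.013 -2.206  0.024] p [0.515 0.217 0.132] op 0.665
contact 0.12901969654345757 6.709830179605614
down t 29.8 F [0.016 2.237 1.7  ] T [ 1.063  0.145 -0.114] T_tool [-0.236 -1.032  0.207] p [0.515 0.217 0.13 ] op 0.666
```

View pics/s8c.png

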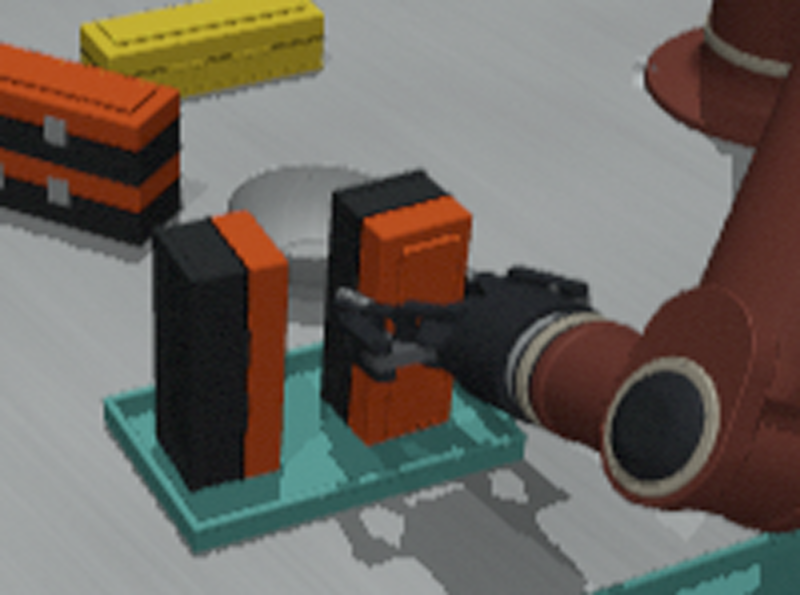

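View pics/d8.png

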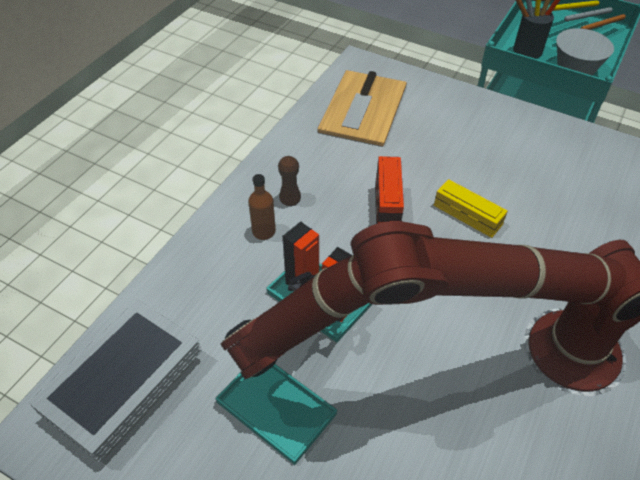

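It touched at TCP z=0.129 where I expected 0.1255, so there may be a slight edge contact. I'll slacken the grip so the base settles flat, then open a little at a time.

```bash
python3 - <<'E'
from h import *
import cv2
arm.move_gripper(0.0,20); arm.pause(.2); rd("slack",4)
p=arm.read_tool_pos(); arm.line_to(p-[0,0,.001],.02); rd("lower",4)
cv2.imwrite("pics/s9a.png",snapshot("scene"))
arm.move_gripper(.75); arm.pause(.3); rd("open1",4)
cv2.imwrite("pics/s9.png",snapshot("scene"))
a=np.vstack([cv2.imread(f'pics/{n}.png')[180:320,270:430] for n in ('s9a','s9')])
a=np.hstack([a[:140],a[140:]]);cv2.imwrite('pics/s9c.png',cv2.resize(a,None,fx=2.5,fy=2.5,interpolation=cv2.INTER_CUBIC))
E
```

```text
slack t 30.4 F [-0.723  3.819  5.914] T [ 0.493  0.348 -0.216] T_tool [-0.315 -0.44   0.344] p [0.515 0.217 0.13 ] op 0.667
lower t 30.7 F [-0.577  3.335  5.332] T [ 0.509  0.366 -0.21 ] T_tool [-0.335 -0.453  0.346] p [0.515 0.217 0.13 ] op 0.665
open1 t 31.4 F [0.247 0.161 0.222] T [ 0.983 -0.131  0.006] T_tool [-0.009 -0.992 -0.003] p [0.515 0.217 0.129] op 0.749
```

View pics/s9c.png

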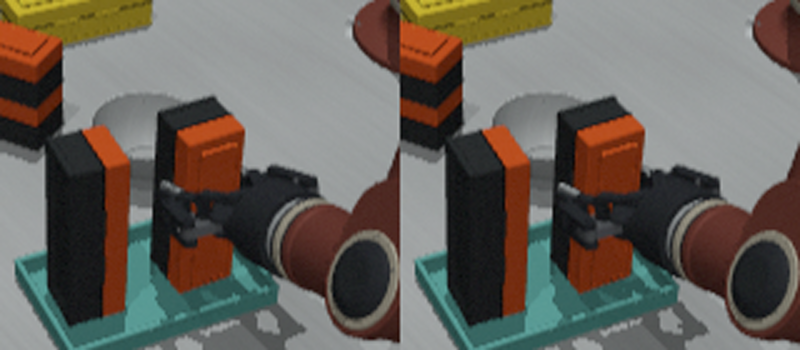

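The case stands by itself and the force reads zero. Opening further and backing out along the tool axis.

```bash
python3 - <<'E'
from h import *
import cv2
arm.move_gripper(.95); rd("open",3)
M=Rn.from_quat(arm.read_eef_rot()).as_matrix(); p=arm.read_tool_pos()
arm.line_to(p-.03*M[:,0],.06); rd("back",3)
arm.line_to(p-.13*M[:,0],.12); arm.pause(.3); rd("clear",3)
p=arm.read_tool_pos(); arm.line_to(p+[0,.03,.12],.15)
cv2.imwrite("pics/s10.png",snapshot("scene"));cv2.imwrite("pics/d10.png",snapshot("side"))
print(arm.read_time())
E
```

```text
open t 31.8 F [-0.238  0.256 -0.099] T [ 0.973 -0.121 -0.006] T_tool [-0.012 -0.98   0.011] p [0.515 0.217 0.129] op 0.950
back t 32.5 F [-0.062 -0.113  0.142] T [ 0.997 -0.131 -0.011] T_tool [-0.005 -1.006  0.013] p [0.519 0.245 0.139] op 0.950
clear t 33.8 F [ 0.24  -0.213  0.016] T [ 0.988 -0.125 -0.002] T_tool [-0.013 -0.995  0.007] p [0.532 0.338 0.174] op 0.955
34.9167
```

View pics/s10.png

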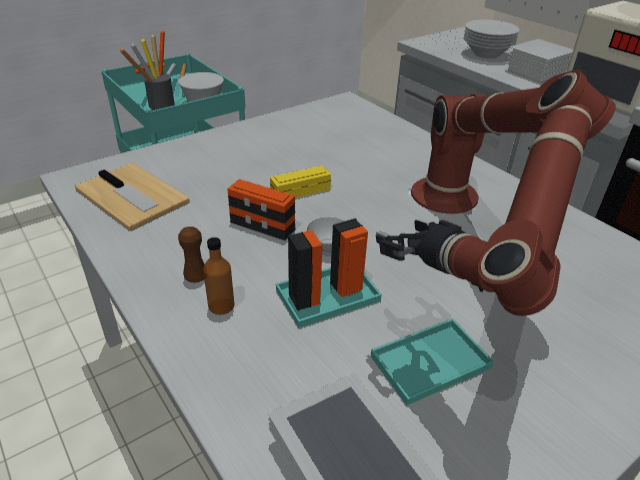

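View pics/d10.png

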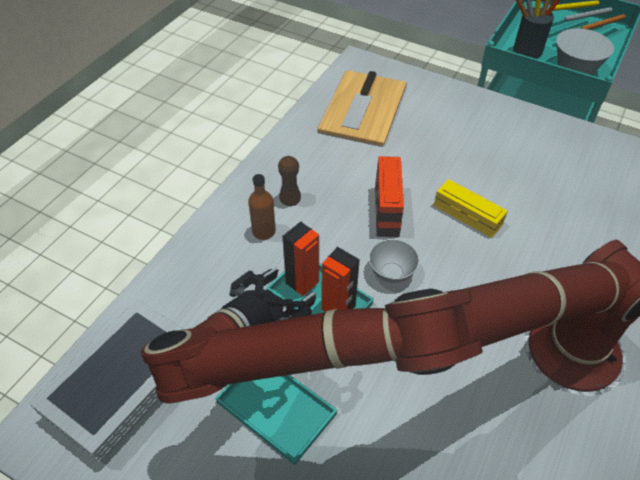

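```bash
python3 -c "
import cv2
a=cv2.imread('pics/s10.png');cv2.imwrite('pics/s10c.png',cv2.resize(a[210:330,265:395],None,fx=6,fy=5,interpolation=cv2.INTER_CUBIC))"
```

```text
(no output)
```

View pics/s10c.png

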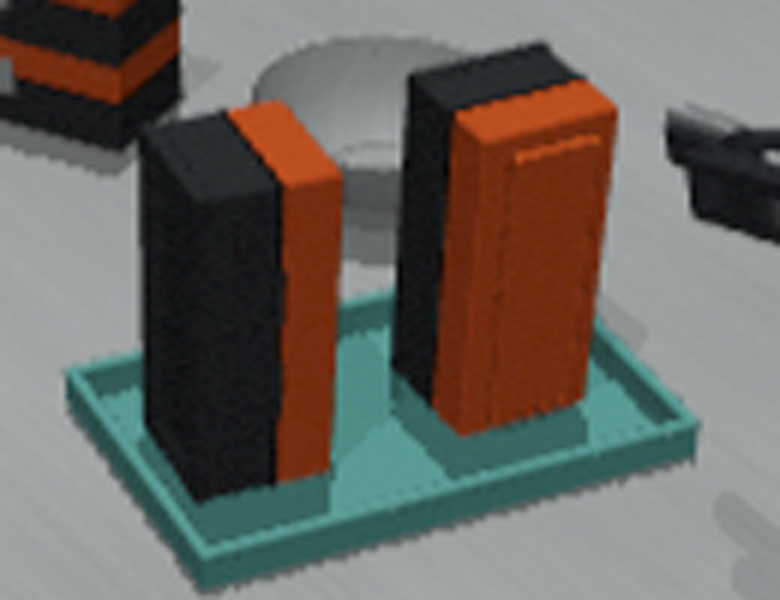

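```bash
python3 - <<'E'
from h import *
def f(x,y): return (265+x/6,210+y/5)
P=np.array([bp("scene",f(*a),.18) for a in ((410,75),(545,42),(617,105),(480,145))]);C=P.mean(0)
B=np.array([bp("scene",f(*a),.004) for a in ((462,437),(585,402))])
print(P,C); d=C-[.5565,.157,.18];print("local",d[0]*.98-d[1]*.196,d[0]*.196+d[1]*.98)
print("top lid edge",P[2:],"bottom",B)
from station import ticket
ticket.finish_job(); print(arm.read_time())
E
```

```text
[[0.531 0.131 0.18 ]
 [0.473 0.139 0.18 ]
 [0.482 0.191 0.18 ]
 [0.541 0.185 0.18 ]] [0.507 0.161 0.18 ]
local -0.04948087771400183 -0.005475995899687705
top lid edge [[0.482 0.191 0.18 ]
 [0.541 0.185 0.18 ]] bottom [[0.536 0.183 0.004]
 [0.481 0.192 0.004]]
the job is handed in; nothing more can be done
the job is handed in; nothing more can be done
```

I stood the top case upright in the free half of the teal tray, tank end down, let go and handed the job in at about 35 s. The hand-in reports no verdict, so the checks below are my own.

- **Finding the tank:** I lifted the case level and read the wrist moment. The load was 6.0 N, with the centre of mass about 28 mm towards the far-right end. After a half yaw the moment turned with the case, so I tilted it tank-down.
- **Regrasp:** Held upright the first time, the arm's wrist would have come down onto the bench or the other tray. I laid the case flat on the bench between the two trays and regripped it with the tool leaning 20°. Then I turned it up again and lowered it until it touched.
- **Final position:** The case is at tray-frame x −49 mm, y −5 mm. Its top and bottom lid edges agree within about 5 mm, so it is upright to within about 2°.
- **Release:** Wrist force was about zero after I opened the gripper, and the arm is well clear. In the last pictures the stored case, lower cases, bottle, mill and bowl look where they were.
- **Disagreements:**
    - First contact came 3.5 mm higher than I calculated, probably on an edge. I slackened the grip before opening and the case settled flat.
    - The measured moment was 0.16–0.20 N m, against the stated 0.13 N m. The direction was clear each time.

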